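Clamp the counting slide for one exposure, then free it

ROBOT

A 6-joint arm with a two-finger parallel gripper is mounted at the origin on the work surface. World frame = base frame: x ahead of the robot, y to its left, z up, the work surface at z = 0. Lengths are in m, angles in rad, forces in N, time in s.
With the tool pointing down it reaches from about 0.4 to 0.825 m from the base axis. Payload 7 kg.
Tool frame: the origin (TCP) lies between the finger pads; the fingertips stand 25 mm ahead of it and the grasp point (between the pads) lies 6 mm ahead of it (bot.tip_extent is the distance from the TCP to the fingertips, in m); x points along the fingers, z is the direction in which the jaws open and shut, and the axes are right-handed (so a half turn about x gives the same grasp; the last joint's range is limited). The gripper opens to 85 mm and grips with 20 to 120 N. Pads are 22 mm wide; open, the fingers measure 114 mm over their backs; the gripper's body (76 mm by 85 mm) begins 54 mm behind the grasp point. The pads swing forward as they close: fully open they stand 13 mm farther back than shut.
Start: joints at [-1.049, 0.359, 0.012, 0, -1.224, -0.288], TCP at [0.156, -0.657, 0.256] pointing down, gripper open.
Joint ranges: [-3.07, 3.07], [-1.43, 2.12], [-1.02, 1.25], [-3.03, 1.67], [-3.05, -0], [-3.03, 3.03]. Speed limits (rad/s): [2.39, 2.39, 3.01, 3.14, 3.14, 3.14].

INTERFACE

Orientations are given as a unit quaternion [w, x, y, z].
In Python, from plant import bot, kin, cams, workorder gives the robot as it stands. The module is installed in compiled form; this text tells all that it offers. Calls block until the motion is done:
- bot.move_ptp(position, orientation): joint-space move of the TCP to a pose.
- bot.move_l(position, rot=None, vel=0.15, stop_force=None): straight line of the TCP; rot=None keeps the orientation; vel is the mean speed in m/s. With stop_force (N) it stops when the force on the tool has changed by that much, and returns True; else False.
- bot.goto_joints(angles): joint-space move.
- bot.move_gripper(opening, grip_force=None): finger opening in m; grip_force is the grip in N (None keeps the last); returns when the fingers have stopped.
- bot.sleep(seconds).
- kin.inverse_kinematics(position, orientation): joint angles nearest the present ones, or None.
- cams.capture(name): name is "side" or "top"; returns (picture, depth): 384x512x3 uint8, red, green, blue; 384x512 float32, m along the optical axis (not along the pixel's ray), 0 where there is no reading.
- cams.camera_info(name): a dict with "fov_y" (degrees; the focal length in pixels is half the picture's height over the tangent of half this angle, whatever the lens; pixels are square), "cx", "cy" (the principal point, pixels), "k1" (the pictures are not rectified: a ray, as slopes to the right and down, at radius r is drawn at 1 + k1 r^2 times it, then the intrinsics apply), "T" (4x4, takes a point from camera to world coordinates). Camera axes: x right, y down, z forward; pixel columns grow to the right and rows downward; lengths in m; the calibration is good to about 2 mm. A picture is of the moment at which its call begins. camera_info takes no time and is no camera call.
A pose or a line that the arm cannot do raises bot.IKError and nothing moves.
- workorder.hand_in(): hands the job in, once; it reports no verdict.
Readings, each from a call of its own:
- bot.read_t(): time.
- bot.read_qpos(): joint angles.
- bot.read_qd(): joint speeds.
- bot.read_tau(): joint torques, N m.
- bot.read_tool_pos(): TCP position.
- bot.read_orientation(): TCP orientation.
- bot.read_force(): force on the tool from outside, world axes, zero at the start.
- bot.read_ft_torque(): the same for the moment, N m.
- bot.read_finger_gap(): finger opening in m.
Only numpy, scipy, OpenCV 4.12 (cv2) and the standard library are available. Lean on these libraries where they do the work, as an engineer would, in place of code of your own. Each camera call takes 0.05 s, during which the arm holds its last target. There are 200 camera calls.

TASK

Take one clamped exposure of the counting slide on the imaging stage: press the pad on the tail of the spring clip to raise its toe a few millimetres, swing the toe round over the frosted margin of the slide, let it down gently, without a snap, and leave it clamping by itself, hands off, for three seconds. Then raise the toe off again, swing the clip clear until its toe is at least three centimetres from the slide, and let go. Do not shift or touch the slide, never raise the toe more than eight millimetres above the stage (the spring would overbend), and leave everything else alone.

Things in the scene. Friction and masses are not known exactly. Their poses are not given: they have to be found in the camera images.
- stage: grey imaging stage fixed on the bench, a flat block 220 (x) x 200 (y) x 45 mm high with a dark glass window in its top. Origin: centre of its underside, on the bench; its flat top is 45 mm up. Its -x side faces the robot side, give or take its yaw.
- clip: head of the clip's vertical pivot screw, 15 mm diameter, at (-30, -45) mm in the stage frame. Origin on the pivot axis, 14 mm above the stage top. It turns with the leaf from -0.6 to 1.5 rad about the stage's z (0: leaf x axis along stage x; counterclockwise from above is towards the slide), starting within 0.4 rad of 0. Light friction, stays where left.
- leaf: the steel spring leaf, 14 mm wide, 2.5 mm thick, level when unpressed. Origin on the pivot axis at mid-thickness; x axis along the leaf to the toe, 70 mm out. It tips about the pivot: pressing the tail raises the toe 1.4 times as far as the pad sinks. Unpressed, it springs back with the toe low.
- tail (a point): point of the leaf 50 mm behind the pivot, at mid-thickness, straight under the thumb pad's centre. The pad, on a stud, is a flat steel plate 34 mm (along the leaf) x 44 x 3 mm with a 4 mm high, 3 mm thick lip on both sides (38 mm between). Its flat top is 9 to 21 mm above this point: the stud is screwed to another height each time; not measured, to be felt or seen.
- toe (a point): lowest point of the clip's turned-down toe (5 mm thick, 12 mm wide). Unpressed it is 1.5 mm above the stage top and would hit the slide's side; on the slide it is 5 mm up and clamps with 4 N. Load on the pad centre: 2.7 N before it yields, then 1.3 N per mm of pad travel; 5.9 N holds the toe level with the slide's top, about 7.9 N 2 mm above it, 8.6 N 3 mm above it.
- slide: loose glass counting slide 76 (x) x 35 (y) x 5 mm, 33 g, lying flat on the dark window. Origin: centre of its underside; z up; its -y long side faces the clip's pivot. The frosted white margin is the strip along that side, from y = -17 to y = -4 mm over the slide's whole length; the toe belongs there.
- jar: small closed jar, 28 mm diameter x 42 mm, standing on the stage; origin under its centre. Bystander.
- spare: plain glass slide 26 x 76 x 4 mm lying on the stage away from the clip; origin under its centre. Bystander.
- tip_box: tip box 85 x 120 x 80 mm; origin under its centre. Bystander.
- pipette: pipette about 270 mm long lying on the bench; origin on the bench under the rear of its body. Bystander.
- bottle: bottle 60 mm diameter, 120 mm high; origin under its centre. Bystander.
Not all that is in view belongs to the job. Leave any red look-alike of the slide alone.

How it is judged:
By the outcome, as a careful person would: the job done as asked, in the order asked, and still so for the second after the job is handed in, with the robot touching nothing.
It also fails if it takes over 72 s, if anything falls off the work surface, if the arm or the gripper's body presses on something with over 40 N, if the wrist force passes 120 N, or if a joint passes its speed limit or range.

## Working session

There is one attempt and no reset: what is moved stays moved. The work goes in short steps, each a Python script; the robot and the scene stay as the last script left them, time stands still between calls to the robot, and variables do not carry over. Pictures are saved under pics/ and viewed, about 8 in all and at most 12, crops included, and the job is handed in when it is done.

```bash
mkdir -p pics
cat > h.py <<'E'
import numpy as np, cv2
from plant import bot, kin, cams, workorder
def ray(name,u,v):
    c=cams.camera_info(name); f=192/np.tan(np.radians(c["fov_y"])/2)
    K=np.array([[f,0,c["cx"]],[0,f,c["cy"]],[0,0,1.]])
    p=cv2.undistortPoints(np.array([[[u,v]]],float),K,np.array([c["k1"],0,0,0,0.]))[0,0]
    T=np.array(c["T"]); return T[:3,3],T[:3,:3]@np.array([p[0],p[1],1])
def onz(name,u,v,z):
    o,d=ray(name,u,v); return o+d*(z-o[2])/d[2]
def proj(name,P):
    c=cams.camera_info(name); f=192/np.tan(np.radians(c["fov_y"])/2)
    T=np.array(c["T"]); q=T[:3,:3].T@(np.array(P)-T[:3,3]); x,y=q[:2]/q[2]
    s=1+c["k1"]*(x*x+y*y); return f*x*s+c["cx"],f*y*s+c["cy"]
E
python3 - <<'E'
from h import *
for n in("top","side"):
    p,d=cams.capture(n); np.savez(f"pics/{n}0.npz",p=p,d=d)
    cv2.imwrite(f"pics/{n}0.png",cv2.resize(p[:,:,::-1],None,fx=1.5,fy=1.5,interpolation=cv2.INTER_CUBIC)); print(cams.camera_info(n))
print(bot.read_t(),bot.read_orientation(),bot.read_finger_gap(),bot.tip_extent)
E
```

```text
{'fov_y': 56.0685290027719, 'cx': 252.41322337887624, 'cy': 194.21193247470126, 'k1': -0.011243246374911076, 'T': array([[-0.02444796, -0.99384865,  0.10801459,  0.49797571],
       [-0.99945559,  0.02190441, -0.02467242,  0.00545734],
       [ 0.02215466, -0.10855897, -0.99384311,  0.99298983],
       [ 0.        ,  0.        ,  0.        ,  1.        ]])}
{'fov_y': 57.71640108975008, 'cx': 258.2848435319269, 'cy': 190.7995756184197, 'k1': -0.037877518547139576, 'T': array([[-0.92621722, -0.23590237,  0.29406076,  0.30221913],
       [-0.37689231,  0.59721198, -0.70801839,  0.76558197],
       [-0.00859339, -0.76660806, -0.64205781,  0.74347032],
       [ 0.        ,  0.        ,  0.        ,  1.        ]])}
0.1 [ 0.43857686 -0.55444605  0.43798332  0.55534721] 0.08537413206474363 0.025
```

View pics/top0.png

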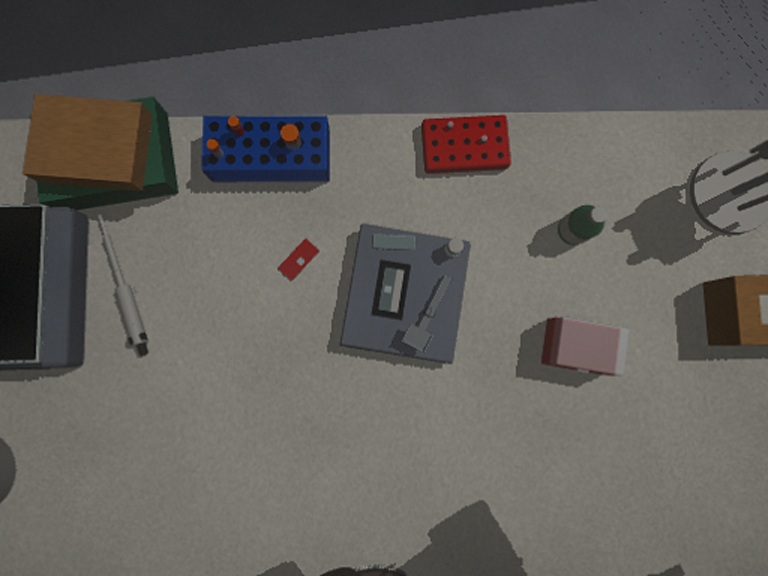

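View pics/side0.png

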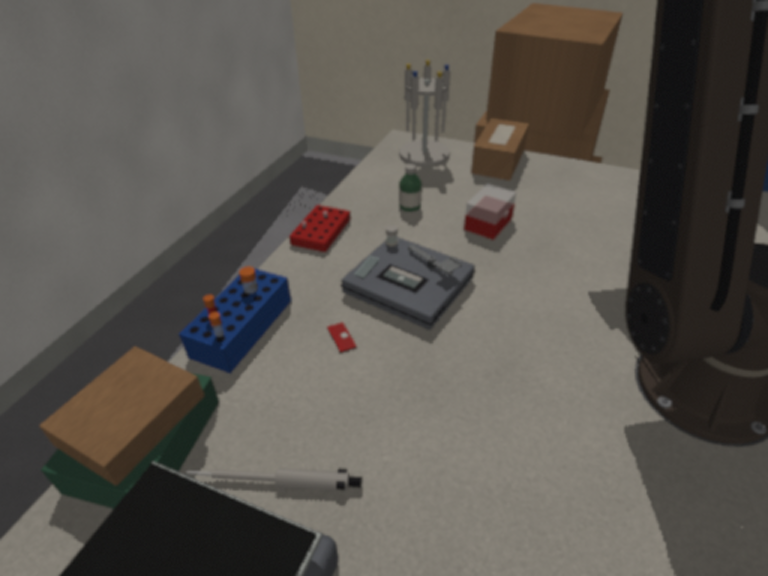

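Top view (display px): stage centred at about (405,292), clip pad (418,333), toe (445,283), slide (392,290), jar (455,248), spare (393,241). The side view confirms this layout. Next I'll measure using depth and a close crop.

```bash
cat >> h.py <<'E'
def cloud(name,d):
    c=cams.camera_info(name); f=192/np.tan(np.radians(c["fov_y"])/2)
    K=np.array([[f,0,c["cx"]],[0,f,c["cy"]],[0,0,1.]])
    v,u=np.mgrid[:384,:512]; p=cv2.undistortPoints(np.stack([u,v],-1).reshape(-1,1,2).astype(float),K,np.array([c["k1"],0,0,0,0.])).reshape(384,512,2)
    T=np.array(c["T"]); P=np.dstack([p*d[...,None],d]); return P@T[:3,:3].T+T[:3,3]
E
python3 - <<'E'
from h import *
z=np.load("pics/top0.npz"); p,d=z["p"],z["d"]; W=cloud("top",d)
roi=np.zeros((384,512),bool); roi[140:250,220:320]=1
m=roi&(W[...,2]>.035)&(W[...,2]<.12)&(d>0)
m=cv2.morphologyEx(m.astype(np.uint8),cv2.MORPH_OPEN,np.ones((3,3)))
c=max(cv2.findContours(m,0,1)[0],key=cv2.contourArea)
q=np.array([onz("top",*x[0],.045)[:2] for x in c],np.float32)
r=cv2.minAreaRect(q*1000); print("stage",r, "flat z",np.median(W[...,2][m>0]))
Z=W[...,2]; np.set_printoptions(linewidth=250)
print("z mm, rows 180..238 step2, cols 262..304 step 2"); print((Z[180:240:2,258:306:2]*1000).round().astype(int))
cr=p[145:247,222:318,::-1]; cr=cv2.convertScaleAbs(cr,alpha=1.6)
A=cv2.resize(cr,None,fx=5.6,fy=5.6,interpolation=cv2.INTER_CUBIC); cv2.imwrite("pics/crop0.png",A); print(A.shape)
E
```

```text
stage ((598.6738891601562, -65.93882751464844), (198.98768615722656, 221.14500427246094), 79.1412353515625) flat z 0.04530346007782804
z mm, rows 180..238 step2, cols 262..304 step 2
[[ 52  46  52  50  49  50  44  46  45  45  47  45  44  42  47  46  44  41  47  41  44  43  46  46]
 [ 49  48  52  51  49  49  43  46  45  45  43  44  46  48  41  48  44  44  41  45  47  42  44  47]
 [ 51  50  50  49  51  53  44  46  46  44  42  44  44  44  43  44  48  45  46  60  59  44  46  42]
 [ 50  49  53  48  50  50  45  48  44  42  47  43  43  43  47  46  45  45  44  62  62  62  45  45]
 [ 52  52  52  51  48  46  44  45  45  45  44  47  44  48  48  44  46  45  60  60  58  42  44  43]
 [ 50  50  51  52  55  44  43  45  45  46  46  44  47  46  46  47  45  45  60  59  58  44  45  42]
 [ 51  54  49  50  50  41  44  49  44  43  45  47  45  46  47  44  45  61  59  57  46  50  50  45]
 [ 52  49  50  50  51  49  43  46  44  44  43  46  45  47  46  46  46  60  58  62  45  48  42  43]
 [ 52  50  54  48  51  44  46  45  44  45  43  45  47  44  46  46  54  59  62  44  46  44  46  47]
 [ 51  48  50  49  52  42 
[... 1367 characters left out ...]
48  47  43  45  78  76  79  75  75  76  75  74  71  72  45  43  46  44  46  44  42  45   3]
 [ 41  44  40  44  46  42  77  73  76  73  77  74  75  72  80  45  43  46  48  45  46  46  45   1]
 [ 47  43  44  44  46  47  43  46  76  74  73  73  76  77  45  47  44  42  47  46  46  45  47   0]
 [ 44  46  41  44  46  44  45  47  45  45  75  76  76  80  46  45  45  47  46  45  47  44  46   0]
 [ 44  42  47  47  43  44  44  46  43  48  44  46  73  42  46  45  45  45  46  44  45  43  43  -2]
 [ -2  -1   1  28  41  42  46  44  47  39  45  46  46  44  42  44  43  41  48  44  44  47  43   1]
 [  0  -2  -5   1   2   2  -1  -2   1  27  43  45  43  42  42  44  45  45  46  44  42  42  -1   0]]
(571, 538, 3)
```

View pics/crop0.png

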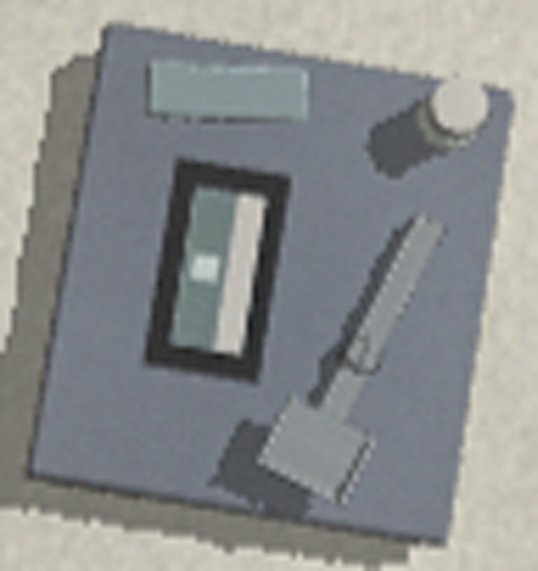

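Crop (5.6x, offset 222,145): pad centre is about (318,450), screw (362,355), toe (432,225), and the frosted strip runs from (253,195) to (230,352). The leaf is at z≈60 and the pad top at z≈75. Next I'll turn these into positions.

Run:
```python
from h import *
z=np.load("pics/top0.npz"); p,d=z["p"],z["d"]; W=cloud("top",d); Z=W[...,2]
roi=np.zeros((384,512),bool); roi[208:240,262:292]=1
m=roi&(Z>.068)&(Z<.09); pz=np.median(Z[m]); 
v,u=np.nonzero(m); q=np.array([onz("top",a,b,pz)[:2] for a,b in zip(u,v)])*1000
print("pad z",pz,"n",m.sum(),"centroid",q.mean(0),cv2.minAreaRect(q.astype(np.float32)))
yaw=np.radians(-10.86); R=np.array([[np.cos(yaw),-np.sin(yaw)],[np.sin(yaw),np.cos(yaw)]]); C=np.array([598.7,-65.9])
piv=C+R@[-30,-45]; print("pivot",piv, "px",proj("top",[*piv/1000,.06]))
roi[:]=0; roi[178:212,262:305]=1; m=roi&(Z>.054)&(Z<.07); v,u=np.nonzero(m); q=np.array([onz("top",a,b,.06)[:2] for a,b in zip(u,v)])*1000
l=cv2.fitLine(q.astype(np.float32),cv2.DIST_L2,0,.01,.01).ravel(); print("leaf dir",np.degrees(np.arctan2(l[1],l[0])),"pt",l[2:],"maxext",(q-piv)@l[:2]*np.sign(l[0]) if 0 else ((q-piv)@l[:2]).max(), "offset of pivot", np.cross(l[:2],piv-l[2:]))
g=p[172:215,250:275].astype(int); 
for nm,mm in(("frost",(g.min(2)>130)),("slide",(g.sum(2)>200))):
    for k in range(1):
        mm=cv2.morphologyEx(mm.astype(np.uint8),cv2.MORPH_OPEN,np.ones((2,2))); c=max(cv2.findContours(mm,0,1)[0],key=cv2.contourArea)
        q=np.array([onz("top",x[0][0]+250,x[0][1]+172,.05)[:2] for x in c],np.float32)*1000
        r=cv2.minAreaRect(q); print(nm,r,"stage frame",R.T@(np.array(r[0])-C))
print(g[20].tolist())
```

```text
pad z 0.07536177105224606 n 236 centroid [517.24575484 -80.52100098] ((528.3859252929688, -86.89286804199219), (44.279441833496094, 59.44330978393555), 61.71767807006836)
pivot [ 560.75884167 -104.4417761 ] px (np.float64(286.1424310842468), np.float64(208.252651728662))
leaf dir -34.701942 pt [ 587.37274  -117.394104] maxext 71.34937907417635 offset of pivot -4.503062516682558<stdin>:10: DeprecationWarning: Arrays of 2-dimensional vectors are deprecated. Use arrays of 3-dimensional vectors instead. (deprecated in NumPy 2.0)
Traceback (most recent call last):
ValueError: max() iterable argument is empty
```

Run:
```python
from h import *
z=np.load("pics/top0.npz"); p=z["p"]
yaw=np.radians(-10.86); R=np.array([[np.cos(yaw),-np.sin(yaw)],[np.sin(yaw),np.cos(yaw)]]); C=np.array([598.7,-65.9]);piv=C+R@[-30,-45]
g=p[172:215,246:275].astype(int); lum=g.sum(2); print(lum[20].tolist())
for nm,mm in(("frost",(g[...,0]>95)),("slide",lum>lum[20].max()*.4)):
    mm=mm&True; mm[:,0]=0
    mm=mm.astype(np.uint8); n,L,S,_=cv2.connectedComponentsWithStats(mm); i=L[20,13:19].max(); mm=(L==i).astype(np.uint8)
    v,u=np.nonzero(mm); q=np.array([onz("top",a+246,b+172,.05)[:2] for a,b in zip(u,v)],np.float32)*1000
    r=cv2.minAreaRect(q); print(nm,r,"n",len(u),"stage",R.T@(np.array(r[0])-C))
t=onz("top",222+432/5.6,145+222/5.6,.06)[:2]*1000; print("toe end",t,"ang",np.degrees(np.arctan2(*(t-piv)[::-1])),np.linalg.norm(t-piv))
P={"px frost corners":[(238,193),(265,197),(240,354),(216,350)]}
for a,b in P["px frost corners"]:
    w=onz("top",222+a/5.6,145+b/5.6,.05)[:2]*1000; print(w,R.T@(w-C))
```

```text
[232, 231, 233, 236, 142, 95, 95, 108, 166, 238, 316, 373, 365, 369, 365, 242, 268, 354, 351, 352, 355, 265, 84, 93, 105, 175, 236, 232, 232]
frost ((604.6754760742188, -32.78062057495117), (10.573807716369629, 7.953224182128906), 88.73783111572266) n 19 stage [-0.37155945 33.65206608]
slide ((604.4539794921875, -39.57059097290039), (34.64299011230469, 77.64508819580078), 79.17164611816406) n 387 stage [ 0.69020824 26.9419686 ]
toe end [ 621.88364072 -140.71494306] ang -30.686079975298135 71.07730791947465
[638.99076903 -50.88549367] [36.74029994 22.33678201]
[636.81286776 -63.59737531] [36.99644766  9.4422259 ]
[562.81722781 -49.68227676] [-38.29570818   9.16660361]
[564.95069038 -38.48831832] [-38.30950704  20.56204909]
```

Stage yaw is -10.9° and the pivot is at (560.8,-104.4). The leaf's world angle is about -29.8°, so φ≈-0.33. The slide is centred at stage (0.5,27), so the toe target is stage y≈16.5, φ≈1.07 (world 50.6°). I'll press with closed fingers tilted slightly, so that one edge bears on the pad centre line.

```bash
cat >> h.py <<'E'
from scipy.spatial.transform import Rotation as Rn
PIV=np.array([.5608,-.1044]); TAU=np.radians(7); SG=1; HW=.011
def pose(deg,z,r=.050,sg=None):
    "TCP pose with inner fingertip edge at height z, r behind the pivot, leaf world angle deg"
    a=np.radians(deg); e=np.array([np.cos(a),np.sin(a),0]); k=np.array([0,0,1.]); n=np.cross(k,e)*(SG if sg is None else sg)
    x=-np.cos(TAU)*k-np.sin(TAU)*e; w=np.cos(TAU)*e-np.sin(TAU)*k; M=np.column_stack([x,np.cross(n,x),n])
    E=np.array([*PIV,z])-r*e; q=Rn.from_matrix(M).as_quat(scalar_first=True)
    return E-.025*x-HW*w,q
def edge():
    p=np.array(bot.read_tool_pos()); M=Rn.from_quat(bot.read_orientation(),scalar_first=True).as_matrix(); x,y,n=M.T
    w=np.cross(x,n); w=w if w[2]<0 else -w
    return p+.025*x+HW*w
E
cat > a.py <<'E'
from h import *
for sg in(1,-1):
    for a in(-36,-30,10,52): 
        j=kin.inverse_kinematics(*pose(a,.1,sg=sg)); print(sg,a,None if j is None else np.round(j,2))
E
python3 a.py
```

```text
1 -36 [ 0.18  0.29 -0.38 -0.11 -0.99 -2.31]
1 -30 [ 0.18  0.29 -0.39 -0.09 -0.99 -2.22]
1 10 [ 0.16  0.29 -0.43  0.   -0.98 -1.56]
1 52 [ 0.14  0.3  -0.45  0.11 -0.91 -0.87]
-1 -36 [ 0.18  0.29 -0.38 -0.11 -0.99  0.83]
-1 -30 [ 0.18  0.29 -0.39 -0.09 -0.99  0.93]
-1 10 [ 0.16  0.29 -0.43  0.   -0.98  1.59]
-1 52 [ 0.14  0.3  -0.45  0.11 -0.91  2.27]
```

Run:
```python
from h import *
bot.move_gripper(0.0)
bot.move_ptp(*pose(-29.8,.20))
p,q=pose(-29.8,.090); bot.move_l(p,q,vel=.1); bot.sleep(.3)
F=np.array([bot.read_force() for _ in range(8)]); print("edge",edge(),F.mean(0),F.std(0),bot.read_finger_gap(),bot.read_t())
pic,d=cams.capture("side"); u,v=map(int,proj("side",edge())); 
cv2.imwrite("pics/s1.png",cv2.resize(cv2.convertScaleAbs(pic[v-60:v+50,u-70:u+70,::-1],alpha=1.5),None,fx=5,fy=5,interpolation=cv2.INTER_CUBIC)); print(u,v)
```

```text
edge [ 0.51757476 -0.07951374  0.0903404 ] [-0.30844884 -0.09516012  0.46193857] [0.00000000e+00 1.38777878e-17 5.55111512e-17] -0.00031310074929240104 4.8333
298 173
```

View pics/s1.png

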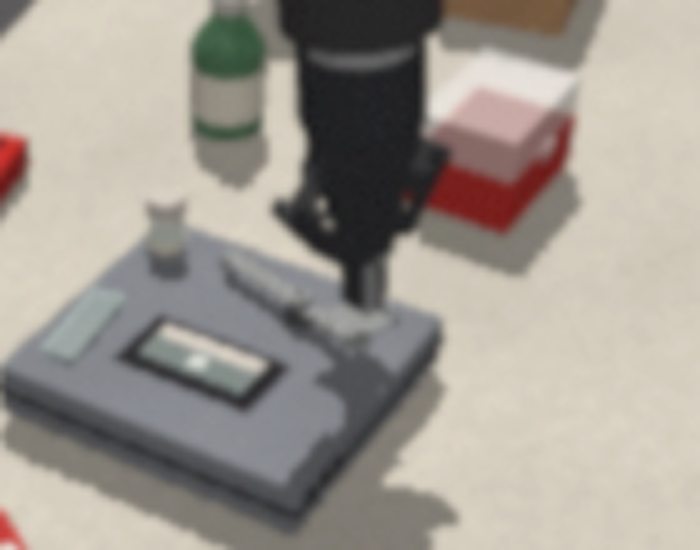

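The side crop shows the closed fingertips right over the pad, at crop (370,305), with the screw and toe clear. Next I'll feel for the pad surface.

Run:
```python
from h import *
f0=np.array(bot.read_force())
hit=bot.move_l(pose(-29.8,.064)[0],vel=.012,stop_force=1.0); E=edge(); print(hit,E,np.array(bot.read_force())-f0)
z0=E[2]+.0003
for i in range(10):
    bot.move_l(pose(-29.8,z0-.0004*i)[0],vel=.01); bot.sleep(.08)
    f=np.array(bot.read_force())-f0; print(i,edge()[2].round(5),f.round(2), np.round(bot.read_ft_torque(),2))
    if f[2]>5.4: break
print(bot.read_t())
```

```text
True [ 0.51719043 -0.07950069  0.0744229 ] [0.50513533 1.45493489 3.50415501]
0 0.07475 [-1.13  1.07  3.36] [ 0.02 -0.04 -0.02]
1 0.07431 [-0.28  2.77  3.84] [ 0.26  0.21 -0.01]
2 0.07389 [-1.3   1.88  4.63] [ 0.47  0.48 -0.01]
3 0.07348 [-2.2   2.98  4.39] [0.81 0.92 0.03]
4 0.07308 [-2.76  3.07  5.33] [ 0.85  1.02 -0.07]
5 0.07275 [-2.07  3.56  5.09] [0.81 0.98 0.02]
6 0.07237 [-2.67  3.    5.32] [0.82 1.12 0.01]
7 0.07199 [-2.78  3.82  6.47] [ 0.87  1.19 -0.  ]
8.825
```

```bash
cat >> h.py <<'E'
H=.32
def fz(n=6):
    F=[]
    for _ in range(n): F.append(bot.read_force()); bot.sleep(.02)
    return np.mean(F,0)
def leafline(deg,n=6,name="side"):
    "fit leaf top z=a+b*s over s from the pivot; returns z at s=70 mm, b, n"
    a=np.radians(deg); e=np.array([np.cos(a),np.sin(a)]); S=[];Zs=[]
    for _ in range(n):
        W=cloud(name,cams.capture(name)[1]); D=W[...,:2]-PIV; s=D@e; t=D@[-e[1],e[0]]
        m=(s>.012)&(s<.068)&(abs(t)<.006)&(W[...,2]>.053)&(W[...,2]<.074); S+=list(s[m]); Zs+=list(W[...,2][m])
    b,c=np.polyfit(S,Zs,1); return np.round([(c+.07*b)*1000,(c)*1000,b*70000,len(S)/n],2)
E
python3 - <<'E'
from h import *
A=-29.8
bot.move_l(pose(A,.0765)[0],vel=.03); bot.sleep(.2); f0=fz(); print("f0",f0,"leaf",leafline(A))
zc=None
for i in range(24):
    z=.0758-.0003*i; r=.05 if zc is None else .05+H*(zc-z)
    bot.move_l(pose(A,z,r)[0],vel=.01); f=fz(5)-f0; E=edge(); print(E[2].round(5),f.round(2))
    if zc is None and f[2]>.8: zc=E[2]; print("contact",zc)
    if zc and zc-z>.0029: break
print("leaf",leafline(A),bot.read_t())
E
```

```text
f0 [ 0.31365482 -0.20344461  0.09602325] leaf [  61.18   62.15 -966.84   35.83]
0.07576 [-0.08  0.06  0.07]
0.0755 [-0.39  0.26  0.03]
0.0752 [-0.38  0.14 -0.03]
0.07499 [-0.6   0.8   1.28]
contact 0.07499340853453008
0.07469 [-0.76 -0.11  2.71]
0.07435 [-0.63  0.61  3.12]
0.07403 [-0.27  0.21  3.08]
0.07371 [-0.3   0.07  3.62]
0.07342 [0.33 0.07 3.72]
0.07316 [-0.16  0.44  3.96]
0.07283 [ 0.16 -0.08  4.14]
0.07252 [ 0.63 -0.25  4.1 ]
0.07223 [ 0.14 -0.45  4.6 ]
0.07195 [ 0.75 -0.13  4.78]
leaf [  64.99   61.2  3790.81   37.  ] 14.6917
```

Lateral drag is gone, but the slope (0.7 N/mm) and the leaf's rise suggest contact farther out, at r≈61, so the tip bears near the tool axis. I'll re-test with the tool axis over the pad centre.

```bash
sed -i 's/HW=.011/HW=.0/' h.py
python3 - <<'E'
from h import *
A=-29.8
bot.move_l(np.array(bot.read_tool_pos())+[0,0,.005],vel=.02)
bot.move_l(pose(A,.0785)[0],vel=.03); bot.sleep(.2); f0=fz(10)
zc=None
for i in range(14):
    z=.0772-.0004*i; r=.05 if zc is None else .05+H*(zc-z)
    bot.move_l(pose(A,z,r)[0],vel=.01); f=fz(7)-f0; E=edge(); print(E[2].round(5),f.round(2))
    if zc is None and f[2]>.8: zc=E[2]; print("contact",zc)
    if zc and (zc-z>.0021 or f[2]>6): break
print(leafline(A,4),bot.read_t())
E
```

```text
0.07721 [ 0.3  -0.2  -0.02]
0.0768 [ 0.17  0.11 -0.31]
0.07645 [0.01 0.24 0.77]
0.07616 [-0.79  0.84  3.21]
contact 0.07616310861761323
0.07567 [-0.47  0.54  3.68]
0.07525 [-0.46  0.69  4.7 ]
0.0749 [-0.96  0.83  5.14]
0.07453 [-1.09  0.97  5.54]
0.07421 [-0.87  0.45  6.57]
[  64.49   61.45 3046.28   38.25] 19.5333
```

```bash
cat >> h.py <<'E'
def leafang(deg,n=3,name="side"):
    a=np.radians(deg); e=np.array([np.cos(a),np.sin(a)]); Q=[]
    for _ in range(n):
        W=cloud(name,cams.capture(name)[1]); D=W[...,:2]-PIV; s=D@e; t=D@[-e[1],e[0]]
        m=(s>.015)&(s<.08)&(abs(t)<.014)&(W[...,2]>.0555)&(W[...,2]<.075); Q.append(np.c_[s[m],t[m]])
    Q=np.vstack(Q); return "ang %.1f maxs %.1f n %d"%(deg+np.degrees(Q[:,0]@Q[:,1]/(Q[:,0]@Q[:,0])),1000*np.percentile(Q[:,0],98),len(Q)/n)
def swing(a0,a1,z,r,f0,step=4,vel=.02):
    for a in np.linspace(a0,a1,int(np.ceil(abs(a1-a0)/step))+1)[1:]:
        bot.move_l(*pose(a,z,r),vel=vel); f=np.array(bot.read_force())-f0
    bot.sleep(.1); f=fz(8)-f0; print("at",a1,"edge z",edge()[2].round(5),"f",f.round(2)); return f
E
python3 - <<'E'
from h import *
A=-29.8; f0=np.array([.2,-.1,.1])
zp=.0728; r=.05+H*.0035
for z in(.0737,.0732,zp): bot.move_l(pose(A,z,r)[0],vel=.01); f=fz(8)-f0; print(edge()[2].round(5),f.round(2))
print(leafline(A,4),leafang(A))
swing(A,-10,zp,r,f0); print(leafang(-10)); swing(-10,20,zp,r,f0); print(leafline(20,4),leafang(20),bot.read_t())
pic,d=cams.capture("side"); u,v=map(int,proj("side",[*PIV,.06])); 
cv2.imwrite("pics/s2.png",cv2.resize(cv2.convertScaleAbs(pic[v-40:v+40,u-60:u+50,::-1],alpha=1.5),None,fx=7,fy=7,interpolation=cv2.INTER_CUBIC)); print(u,v)
E
```

```text
0.07401 [-0.73 -0.52  6.39]
0.07356 [-1.03  0.33  6.67]
0.0732 [-1.57  0.51  7.53]
[  65.54   61.57 3970.36   40.  ] ang -30.7 maxs 72.8 n 52
at -10 edge z 0.07304 f [-3.25  0.64  8.42]
ang -10.6 maxs 71.0 n 54
at 20 edge z 0.07296 f [-4.91 -1.31  8.98]
[  65.97   62.03 3944.99   37.25] ang 20.2 maxs 69.2 n 52 26.05
287 173
```

View pics/s2.png

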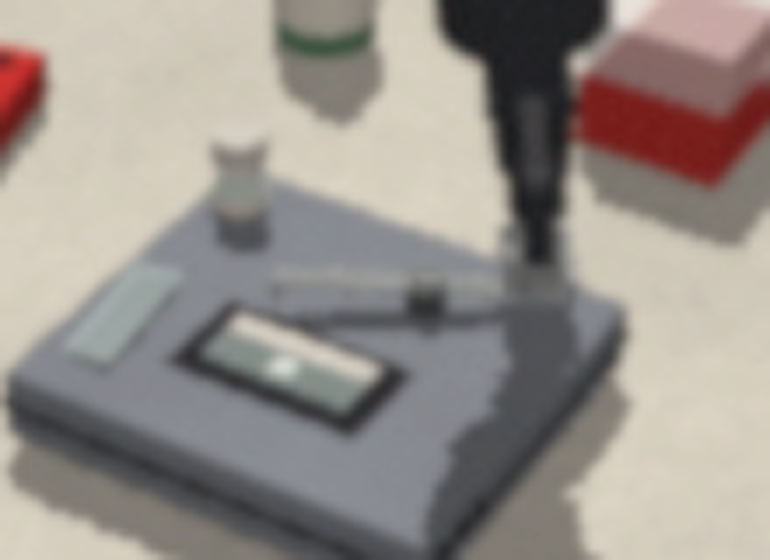

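The side crop shows the toe at (275,285) raised and short of the slide, with the fingers on the pad at (535,275). The measured angle follows the commanded one. The toe is about 6.2 mm up, so I'll press 0.3 mm more and continue over the margin.

Run:
```python
from h import *
f0=np.array([.2,-.1,.1]); zp=.0725; r=.05+H*.0035+.0005
bot.move_l(pose(20,zp,r)[0],vel=.01); f=fz(8)-f0; print(edge()[2].round(5),f.round(2),leafline(20,4))
swing(20,51,zp,r,f0); print(leafline(51,4),leafang(51),bot.read_t())
pic,d=cams.capture("side"); u,v=map(int,proj("side",[*PIV,.06])); 
cv2.imwrite("pics/s3.png",cv2.resize(cv2.convertScaleAbs(pic[v-25:v+35,u-50:u+30,::-1],alpha=1.5),None,fx=9,fy=9,interpolation=cv2.INTER_CUBIC))
```

```text
0.07276 [-4.26 -0.78  8.88] [  66.61   61.53 5077.47   38.5 ]
at 51 edge z 0.07288 f [-4.38 -4.01  9.88]
[  65.69   62.57 3118.04   38.5 ] ang 52.8 maxs 70.3 n 55 29.8
```

View pics/s3.png

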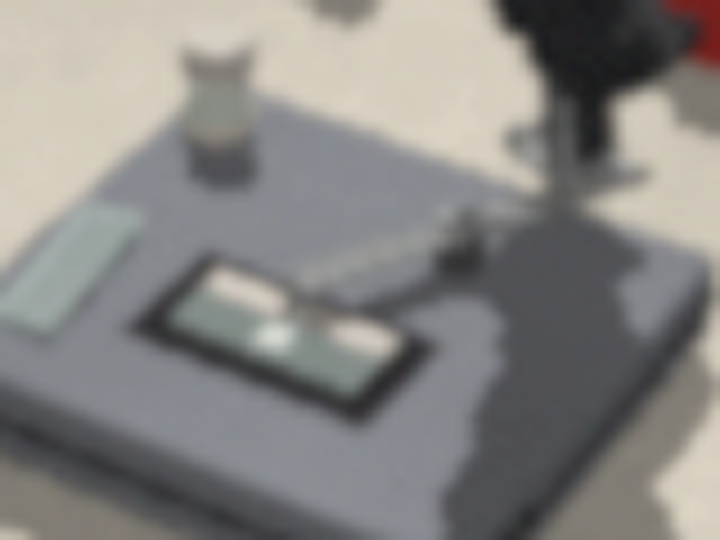

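The toe is over the frosted strip at crop (310,295), with the clip angle about 52° against a 51° command. Now I'll lower it slowly and let go.

```bash
python3 - <<'E'
from h import *
f0=np.array([.2,-.1,.1]); r=.05+H*.0035+.0005
for z,v in((.0732,.0015),(.0738,.0012),(.0744,.0012),(.0750,.0012),(.0758,.002)):
    bot.move_l(pose(51,z,r)[0],vel=v); print(edge()[2].round(5),(fz(3)-f0).round(2))
bot.move_l(pose(51,.080,r)[0],vel=.01); bot.move_l(pose(51,.088,r)[0],vel=.05); t=bot.read_t(); print(fz(4)-f0,"hands off",t)
bot.sleep(.2); print(leafline(51,4),leafang(51))
for n in("side","top"):
    pic,d=cams.capture(n); u,v=map(int,proj(n,[*PIV,.06])); np.savez(f"pics/{n}1.npz",p=pic,d=d)
    cv2.imwrite(f"pics/{n}4.png",cv2.resize(cv2.convertScaleAbs(pic[v-35:v+35,u-50:u+30,::-1],alpha=1.5),None,fx=8,fy=8,interpolation=cv2.INTER_CUBIC))
bot.sleep(max(0,t+3.6-bot.read_t())); print(bot.read_t())
E
cd pics; python3 -c "
import cv2;import numpy as np
cv2.imwrite('c4.png',cv2.resize(np.hstack([cv2.imread('side4.png'),cv2.imread('top4.png')]),(800,350)))"
```

```text
0.07349 [-3.91 -3.89  8.41]
0.074 [-3.45 -3.49  7.31]
0.07428 [-2.63 -2.32  5.53]
0.07474 [-1.21 -0.12  0.5 ]
0.07578 [-0.31  0.59 -0.32]
[-0.37416711  0.28367484 -0.33272242] hands off 32.825
[  63.45   62.1  1345.39   41.5 ] ang 53.5 maxs 69.5 n 57
36.425
```

View pics/c4.png

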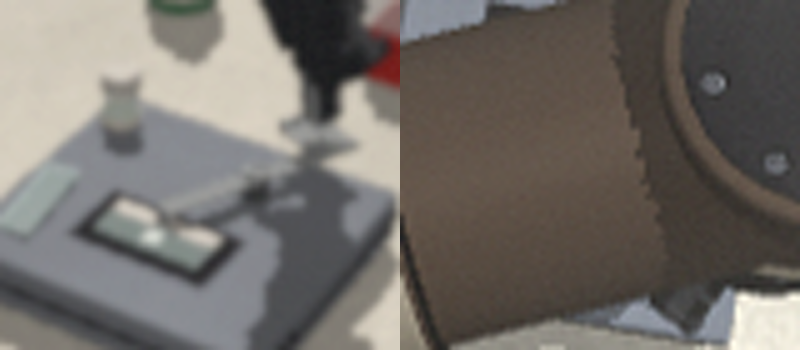

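The clip is clamping by itself: the toe is on the frosted strip at (165,222) in the left crop, and the pad load dropped to zero at edge z≈0.0745. The top view is blocked by the arm. It has been hands off for 3.6 s, so now I'll re-press, raise the toe and swing away.

Run:
```python
from h import *
f0=fz(6); o=-np.array([np.cos(np.radians(51)),np.sin(np.radians(51))]); print("before",leafline(51,3))
bot.move_l(pose(51,.077,.0508)[0],vel=.05)
for z in(.0750,.0744,.0740,.0737,.0734,.0731,.0728,.0726):
    r=.0508+H*max(0,.0744-z)
    bot.move_l(pose(51,z,r)[0],vel=.005); f=fz(6)-f0; e=f[2]-.32*(f[:2]@o); print(z,edge()[2].round(5),f.round(2),"eff",round(e,2))
    if e>7.35 or edge()[2]<.0731: break
print(leafline(51,5),leafang(51),bot.read_t(),"z",z,"r",r)
```

```text
before [  63.39   62.29 1094.9    38.67]
0.075 0.07505 [0.05 0.27 0.09] eff 0.17
0.0744 0.0746 [-0.22 -0.24  3.23] eff 3.13
0.074 0.07433 [-1.15  0.67  4.84] eff 4.78
0.0737 0.07422 [-0.55  0.22  6.2 ] eff 6.15
0.0734 0.07403 [-0.53  0.65  6.97] eff 7.03
0.0731 0.07379 [-0.84  0.46  7.44] eff 7.38
[  64.7    62.06 2642.59   40.  ] ang 54.0 maxs 70.2 n 55 39.8583 z 0.0731 r 0.051216
```

Run:
```python
from h import *
f0=np.array([-.1,.1,-.2]); z=.0727; r=.0514
bot.move_l(pose(51,z,r)[0],vel=.005); print(edge()[2].round(5),(fz(8)-f0).round(2),leafline(51,5))
swing(51,15,z,r,f0,step=4,vel=.025); print(leafline(15,4),leafang(15))
swing(15,-20,z,r,f0,step=5,vel=.025); print(leafang(-20))
bot.move_l(pose(-20,.0772,.0503)[0],vel=.0025); print((fz(4)-f0).round(2))
bot.move_l(pose(-20,.082,.0503)[0],vel=.01); bot.move_l(pose(-20,.22,.0503)[0],vel=.12)
print(leafline(-20,4),leafang(-20),bot.read_t())
p=np.array(bot.read_tool_pos()); bot.goto_joints([-1.0]+list(bot.read_qpos()[1:])); print(bot.read_t())
pic,d=cams.capture("top"); np.savez("pics/top2.npz",p=pic,d=d); a=np.load("pics/top0.npz")["p"]
S=lambda x:cv2.resize(cv2.convertScaleAbs(x[145:247,222:318,::-1],alpha=1.6),None,fx=4.1,fy=4.1,interpolation=cv2.INTER_CUBIC)
cv2.imwrite("pics/c5.png",np.hstack([S(a),S(pic)]))
for q in(a,pic):
    g=q[172:215,246:275].astype(int); lum=g.sum(2); m=(lum>149).astype(np.uint8); m[:,0]=0
    L=cv2.connectedComponents(m)[1]; i=L[20,13:19].max(); v,u=np.nonzero(L==i); w=np.array([onz("top",x+246,y+172,.05)[:2] for x,y in zip(u,v)],np.float32)*1000
    print("slide",cv2.minAreaRect(w),w.mean(0))
```

```text
0.07345 [-0.82  0.37  7.98] [  65.07   62.21 2854.28   38.  ]
at 15 edge z 0.07355 f [0.36 0.15 7.58]
[  65.52   61.71 3811.95   38.75] ang 15.0 maxs 69.6 n 52
at -20 edge z 0.07373 f [ 2.85 -0.86  6.41]
ang -22.0 maxs 72.1 n 52
[ 0.3  -0.2   0.25]
[  60.82   61.61 -790.72   37.75] ang -22.5 maxs 70.6 n 52 50.2667
52.3333
slide ((604.4539794921875, -39.57059097290039), (34.64299011230469, 77.64508819580078), 79.17164611816406) [604.0256  -39.46743]
slide ((604.4539794921875, -39.57059097290039), (34.64299011230469, 77.64508819580078), 79.17164611816406) [604.0256  -39.46743]
```

View pics/c5.png

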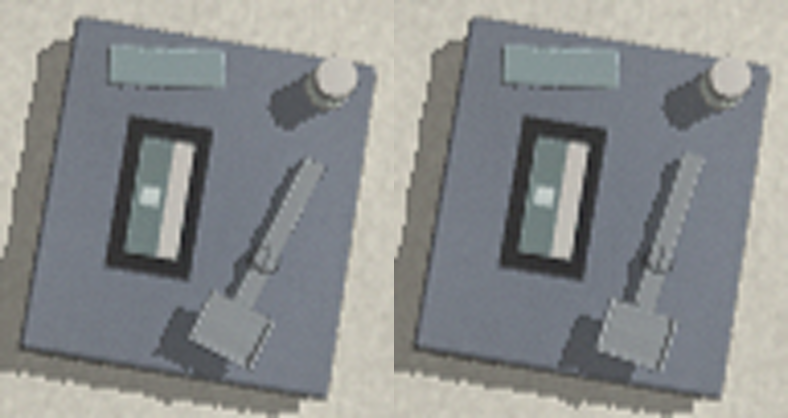

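The before and after views side by side show the slide, jar and spare unmoved, with an identical slide rectangle in both. The clip is released and its toe is well clear at right-crop (692,158). Handing in.

```bash
python3 -c "
from h import *
print(workorder.hand_in(), bot.read_t())"
```

```text
the job is handed in; nothing more can be done
the job is handed in; nothing more can be done
```

The clamped exposure is done and handed in, at about 52 s of the 72 s allowed; no verdict was reported.

**Exposure:** I pressed the pad with closed fingers and swung the toe over the frosted margin. I let it down at about 2–3 mm/s and left it clamping with the arm off it for at least 3.6 s. Then I raised the toe about 1.5 mm off the slide and swung the clip back to about -0.2 rad. That leaves the toe roughly 6 cm from the slide. I let it down slowly and moved the arm away.

**Last checks:**
- **Slide:** in the top view its outline is identical before and after, so no shift could be seen.
- **Other things on the stage:** the jar and spare slide look unmoved. I did not check the tip box, pipette or bottle again; the arm did not go near them.
- **Clip:** the leaf is back down level and the arm is clear of everything.

**Disagreements and limits:**
- **Contact point:** my first guess at where the fingertips bear was about 1 cm out. I corrected it from how the force grew with travel.
- **Toe height:** it was only inferred, and the estimates disagree by about 1 mm. Force and camera gave 6.2–7.6 mm on the first swing. Working back from where the pad unloaded gave up to about 7.9 mm, so the margin under the 8 mm limit may have been thin.
- **Toe position:** the clip stood 2–3° past the commanded angle when clamped. By my estimate the toe was still inside the margin. The arm blocked the top view then, so only the side camera confirmed it.

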